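# Pin the glass rack shut for carrying

## Robot

A 7-joint arm with a two-finger parallel gripper is mounted at the origin on a cart in front of the work surface, level with it; the furniture and walls round the work are solid. World frame = base frame: x ahead of the robot, y to its left, z up, the work surface at z = 0. Lengths are in m, angles in degrees, forces in N, time in s.
With the tool pointing down it reaches from about 0.425 to 0.875 m from the base axis. Payload 4.7 kg.
Tool frame: the origin (TCP) lies between the finger pads; the fingertips stand 25 mm ahead of it and the grasp point (between the pads) lies 6 mm ahead of it (ctrl.tips_ahead is the distance from the TCP to the fingertips, in m); z points along the fingers, y is the direction in which the jaws open and shut (so a half turn about z gives the same grasp; the last joint's range is limited). The gripper opens to 85 mm and grips with 20 to 120 N. Pads are 22 mm wide; open, the fingers measure 114 mm over their backs; the gripper's body (76 mm by 85 mm) begins 54 mm behind the grasp point. The pads swing forward as they close: fully open they stand 13 mm farther back than shut.
Start: joints at [-73.562, 18.392, -4.016, 83.108, 1.295, 78.541, -3.26], TCP at [0.175, 0.626, 0.256] pointing down, gripper open.
Joint ranges: [-163.93, 163.93], [-17.29, 119.83], [-79.2, 71.16], [3.27, 140.29], [-89.18, 269.18], [5.43, 117.66], [-154.24, 154.24]. Speed limits (degrees/s): [147.25, 147.25, 180, 180, 180, 180, 180].

## Interface

Orientations are given as a 3x3 rotation matrix whose columns are the frame's x, y, z axes.
In Python, from rig import ctrl gives the robot as it stands.
- The arm moves only by the tool apply_moves, never from a script. Its argument "plan" is text: rows parted by semicolons, each of 5 numbers parted by spaces: the closure, from 0 (fully open) to 1 (shut), then the shift along the tool's x, y, z in mm, then the turn about the tool's z in rad. A call has 1 to 8 rows; each row shifts and turns the commanded pose from where the row before left it, along the tool's axes as they then stand; what a row does not reach is not made up. A row lasts 1/10 s, in which the tool goes at most 50 mm and 8.59 degrees, less where a joint would pass 70% of its speed; a pose out of reach is approached as far as the arm can. A call is refused whole if a number of a shift passes 50 or a number of a turn 0.15, either way. A call with a gripper value outside its range is refused whole. The fingers move at their own pace and stop on an object; "newtons" is the grip in N (left out, the last holds). Time passes only in rows, so rows that do not move let the fingers close. It gives the time, the measured TCP pose, the force and the opening at its end, in the units of the state.
- ctrl.observe(): the state, without advancing time (a new reading comes with each control period).
- ctrl.capture(name): name is "scene" or "top" or "wrist"; returns a dict with "image" (420x560x3 uint8, red, green, blue), "intrinsics" (3x3 intrinsics, pixels), "R" (3x3) and "t" (3): a world point X has camera coordinates R X + t. Camera axes: x right, y down, z forward; pixel columns grow to the right and rows downward; lengths in m; the calibration is good to about 2 mm. A picture is of the moment at which its call begins. There is no depth.
- ctrl.job_done(): hands the job in, once; it reports no verdict.
Trained networks look in the newest picture that a camera, given by its name, has taken for a name from the list of things; names that differ only in an ending like _2 or _b are one class to them, and where a whole thing is asked for, a point or a joint stands for the part that bears it (a point fixed in the world has none). Each returns a list of dicts, best first, with "p" (0 to 1); they miss things now and then, are a little off and sometimes report something else, mostly with a low value. They report only what shows in the picture. A call takes as long as a camera call.
- ctrl.outline_of(query, camera): "mask" (420x560 bool, what is visible of it) and "box" ([left, top, width, height] as shares, 0 to 1, of the picture: columns of its width, rows of its height, round what is visible of it).
- ctrl.spot_point(query, camera): "location" ([column, row] as shares, 0 to 1, of the picture: columns of its width, rows of its height: a listed point, or the origin of a listed thing).
The state is a dict: "time": time; "joints": joint angles; "qvel": joint speeds; "tau": joint torques, N m; "ee_pos": TCP position; "orientation": TCP orientation; "wrist_force": force on the tool from outside, world axes, zero at the start; "torque": the same for the moment, N m; "grip_width": finger opening in m.
Only numpy, scipy, OpenCV 4.12 (cv2) and the standard library are available. Lean on these libraries where they do the work, as an engineer would, in place of code of your own. Each camera call takes 0.05 s, during which the arm holds its last target. There are 200 camera calls.

## Task

Make the glass rack ready to be carried off: slide its front rail fully shut, then take the steel locking pin out of its wooden holder and thread it down through the upper ear of the end bracket, the slot in the rail and the lower ear, until its collar sits flat on the upper ear, and let go. The bracket is clamped in slots, so its holes may lie more than a centimetre either way of the middle of the rail: feel for them gently and never force the pin. Leave the glasses in the rack and the bottle as they stand.

Things in the scene. Friction and masses are not known exactly. Their poses are not given: they have to be found in the camera images.
- rack: Carrying rack for glasses, fixed: wooden board 194 x 285 mm, top at 12 mm, flat steel front rail along its own y, carried by two guides (61 mm high, at y = -25 and +100 mm, within 20 mm of the rail's line), end bracket at the -y end. Origin on the counter under the rail's centre line; x points across the rail to the glasses, y along the rail away from the bracket, z up.
- bracket_front (a point): Point on top of the upper ear (68 mm above the counter), axes as the rack's, at the front end of the range over which the bracket can be clamped. The hole's centre has the same y but lies 3 to 29 mm from here towards the rack's +x: not measured, clamped firm. Each ear: dark steel, 70 mm along x, 40 mm along y, 8 mm thick, round 14 mm hole; a plate joins them on the -y side.
- lower_front (a point): Same point on top of the lower ear (36 mm up), 32 mm below bracket_front; lower ear and hole are like the upper and in line, so also 3 to 29 mm along +x. The bracket sits on rubber: pressed, both ears give about 1 mm per 3 N, at most 6 mm, and spring back. Between them passes the rail's tongue, 44 to 52 mm high, with a slot 42 mm along x and 16 mm along y.
- rail (a joint): Slide of the front rail, m: 0 fully drawn out (open), 0.05 fully shut at its hard stop (rail moved towards the rack's -y), where the slot is centred on the holes in y. Friction about 3 N; stays where it is left.
- rail_handle (a point): Top centre of the rail's upright round handle post, 108 mm above the counter; the post is 16 mm thick (its cap, the upper 4 mm, 21 mm) and rises 56 mm from the rail's top at 52 mm. Moves with the rail. The glasses stand 45 mm from it across the rail.
- pin: Locking pin, loose, upright in the holder, 0.12 kg. Origin: centre of the underside of its collar, z up. Collar 30 mm across, 4 mm thick; dark round knob above, 22 mm across, up to z = +40 mm, to be gripped; plain steel shank below, 12 mm thick, 50 mm long, its last 4 mm tapering to a flat 10.5 mm tip. Seated, the collar lies on the upper ear and the tip ends 10 mm below the lower ear.
- holder: Wooden block 60 x 60 mm, 58 mm high, fixed, with a 14.5 mm hole 54 mm deep in the middle of its top, where the pin stands at first, collar on the top. Origin under its centre. Beyond it (world x over 0.52 m, y from -0.05 to 0.26) the tall soft-serve machine with its drip tray is in the way of the gripper.
- tumbler_1: Glass tumbler standing upside down on the rack's board, 69 mm across, 88 mm high, loose; origin at the centre of its underside.
- tumbler_2: Second such tumbler on the rack, nearer the bracket; same size and origin.
- bottle: Clear glass bottle with a black cap on the counter, to the left of the holder, 75 mm across, 227 mm high, loose; origin at the centre of its underside.

How it is judged:
By the outcome, as a careful person would: the job done as asked, in the order asked, and still so for the second after the job is handed in, with the robot touching nothing.
It also fails if it takes over 72 s, if anything falls off the work surface, if the arm or the gripper's body presses on something with over 40 N, if the wrist force passes 120 N, or if a joint passes its speed limit or range.

## Working session

There is one attempt and no reset: what is moved stays moved. The work goes in short steps, Python scripts to look and compute and a tool call to move; the robot and the scene stay as the last step left them, time stands still between calls to the robot, and variables do not carry over. Pictures are saved under pics/ and viewed, about 8 in all and at most 12, crops included, and the job is handed in when it is done.

Besides the shell and the picture viewer there is one more tool, called after "Call:" as a command line: name --argument value ..., lists and objects as JSON in quotes. apply_moves: Moves the arm, as the interface text tells. Its arguments: {"type":"object","properties":{"plan":{"type":"string"},"newtons":{"type":"number"}},"required":["plan"]}

```bash
mkdir -p pics; ls
cat > h.py <<'E'
import numpy as np, cv2
from rig import ctrl
def cap(n,f=None):
    c=ctrl.capture(n)
    if f: cv2.imwrite('pics/'+f,c['image'][:,:,::-1])
    return c
def proj(c,X):
    p=c['intrinsics']@(c['R']@np.array(X)+c['t']); return p[:2]/p[2]
def ray(c,uv):
    d=c['R'].T@np.linalg.inv(c['intrinsics'])@np.array([uv[0],uv[1],1.]); return -c['R'].T@c['t'],d
def atz(c,uv,z):
    o,d=ray(c,uv); return o+d*(z-o[2])/d[2]
def px(l): return np.array(l)*[560,420]
E
python3 - <<'E'
from h import *
np.set_printoptions(precision=4,suppress=True)
s=ctrl.observe(); print(s['time'],s['ee_pos'],s['orientation'],s['wrist_force'],s['grip_width'],ctrl.tips_ahead)
Z=dict(rack=0,bracket_front=.068,lower_front=.036,rail_handle=.108,pin=.058,holder=0,tumbler=.012,bottle=0)
Z={'rack':0,'bracket_front':.068,'lower_front':.036,'rail_handle':.108,'pin':.058,'holder':0,'tumbler_1':.012,'bottle':0}
ims=[]
for n in ['scene','top']:
    c=cap(n,n+'0.png'); print(n,-c['R'].T@c['t'])
    for q,z in Z.items():
        for r in ctrl.spot_point(q,n)[:3]:
            uv=px(r['location']); print(q,round(r['p'],2),uv,atz(c,uv,z))
E
```

```text
pics
0.0 [0.175  0.6254 0.2552] [[-0.963   0.2694 -0.0004]
 [ 0.2694  0.963  -0.002 ]
 [-0.0001 -0.002  -1.    ]] [ 0.6622 -1.3151 -0.1564] 0.08554800354863538 0.025
scene [0.4696 0.6514 1.0232]
rack 0.71 [288.792 151.2  ] [ 0.4931 -0.2623  0.    ]
bracket_front 0.95 [290.696 113.61 ] [ 0.4954 -0.3738  0.068 ]
lower_front 0.96 [289.016 117.894] [ 0.5009 -0.386   0.036 ]
rail_handle 0.83 [291.2   145.194] [ 0.4846 -0.1912  0.108 ]
pin 0.49 [308.616 247.884] [0.4165 0.1354 0.058 ]
holder 0.95 [308.504 256.284] [0.4127 0.1314 0.    ]
tumbler_1 0.67 [264.488 172.704] [ 0.5659 -0.1522  0.012 ]
top [0.3696 0.0194 1.2809]
rack 0.67 [383.6   208.908] [ 0.4934 -0.2585  0.    ]
bracket_front 0.78 [434.28  204.288] [ 0.4972 -0.377   0.068 ]
lower_front 0.64 [427.896 208.11 ] [ 0.4905 -0.3698  0.036 ]
rail_handle 0.61 [370.384 206.682] [ 0.4891 -0.2019  0.108 ]
pin 0.43 [239.4   237.804] [0.417  0.1344 0.058 ]
holder 0.98 [240.912 240.702] [0.4113 0.1357 0.    ]
tumbler_1 0.84 [349.776 184.884] [ 0.5599 -0.1653  0.012 ]
tumbler_1 0.77 [374.472 181.818] [ 0.5675 -0.2336  0.012 ]
bottle 0.81 [152.992 226.38 ] [0.4538 0.3772 0.    ]
bottle 0.21 [346.416 185.01 ] [ 0.5615 -0.1577  0.    ]
```

Run:
```python
import cv2,numpy as np
a=cv2.imread('pics/scene0.png');b=cv2.imread('pics/top0.png')
A=cv2.resize(a[90:270,220:380],None,fx=3.3,fy=3.3,interpolation=cv2.INTER_CUBIC)
B=cv2.resize(b[140:280,210:470],None,fx=3,fy=3,interpolation=cv2.INTER_CUBIC)
cv2.imwrite('pics/A.png',A);cv2.imwrite('pics/B.png',B)
```

```text
(no output)
```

View pics/B.png

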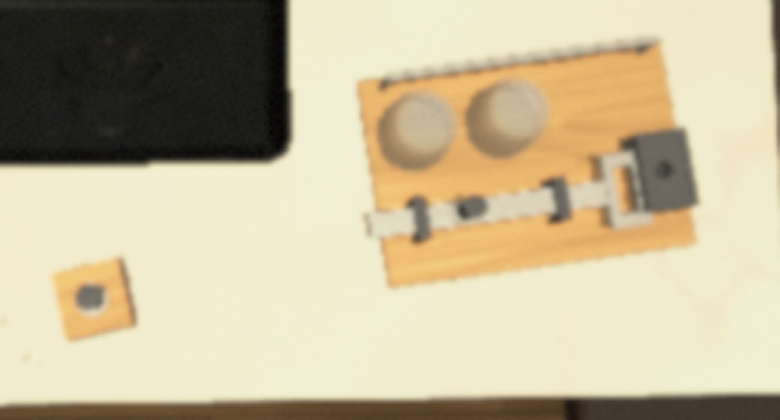

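View pics/A.png

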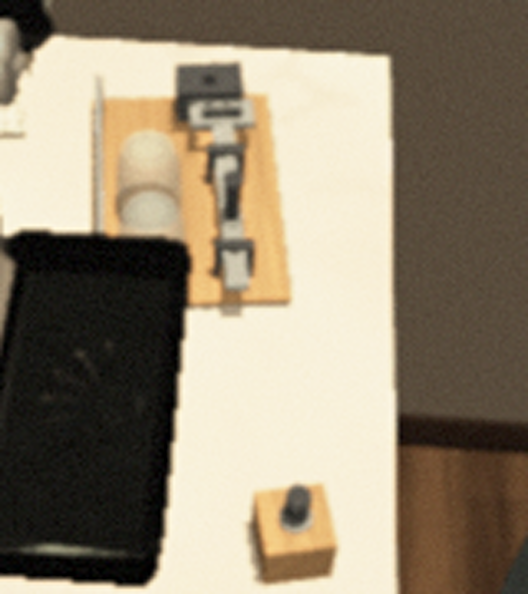

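Both crops show the rail open (slot fork about 30 mm short of the bracket) and the bracket hole at top pixel (431,197). The handle is at (367,209) and the pin knob at (240,239).

```bash
cat >> h.py <<'E'
def rows(way,n=8):
    "world waypoint -> tool shift mm from current measured pose"
    s=ctrl.observe(); R=np.array(s['orientation']); p=np.array(s['ee_pos'])
    for w in way:
        d=R.T@(np.array(w)-p)*1000; print(w,'tool shift',np.round(d,1),'rows',int(np.ceil(np.linalg.norm(d)/48))); p=np.array(w)
E
python3 - <<'E'
from h import *
np.set_printoptions(precision=4,suppress=True)
c=cap('top')
f=lambda u,v,z:atz(c,(210+(u-1)/3,140+(v-1)/3),z)
for n,P,z in [('rail',[(375,225),(630,195)],.052),('board',[(358,80),(660,40),(695,243),(388,287)],.012),('ear',[(623,137),(685,128),(698,205),(637,212)],.068),('hole',[(664,170)],.068),('post',[(472,207)],.108),('knob',[(90,297)],.098),('hold',[(53,271),(123,258),(135,324),(70,340)],.058),('guides',[(420,217),(558,200)],.061)]:
    Q=np.array([f(*p,z) for p in P]); print(n,Q[:,:2].tolist() if 0 else Q[:,:2], Q[:,:2].mean(0))
def sh(y,R):pass
R=np.array(ctrl.observe()['orientation'])
E
```

```text
rail [[ 0.4749 -0.1172]
 [ 0.4984 -0.3434]] [ 0.4866 -0.2303]
board [[ 0.6125 -0.1094]
 [ 0.6463 -0.3896]
 [ 0.4579 -0.4123]
 [ 0.4218 -0.132 ]] [ 0.5346 -0.2608]
ear [[ 0.5479 -0.3349]
 [ 0.5552 -0.3896]
 [ 0.4871 -0.3976]
 [ 0.4817 -0.3441]] [ 0.518  -0.3665]
hole [[ 0.5183 -0.3694]] [ 0.5183 -0.3694]
post [[ 0.4842 -0.1931]] [ 0.4842 -0.1931]
knob [[0.4133 0.13  ]] [0.4133 0.13  ]
hold [[0.4379 0.166 ]
 [0.4484 0.1047]
 [0.3907 0.0946]
 [0.3777 0.1512]] [0.4137 0.1291]
guides [[ 0.4806 -0.1558]
 [ 0.4939 -0.2773]] [ 0.4872 -0.2166]
```

Call:
apply_moves --plan "0 0 0 -40 0;0 0 0 -30 -0.13;0.5 0 0 0 -0.13;1 0 0 0 -0.13" --newtons 30

```text
time: 1.35
ee_pos: [0.1753, 0.6265, 0.3281]
orientation: [[-0.992, -0.122, 0.001], [-0.122, 0.992, 0.003], [-0.001, 0.003, -1.0]]
wrist_force: [-0.4, -0.5, 0.7]
grip_width: 0.059
```

Run:
```python
from h import *
s=ctrl.observe();print(s['time'],s['ee_pos'],np.round(s['orientation'],3),s['wrist_force'])
rows([(.33,.40,.32),(.43,.13,.32),(.44,0,.3),(.483,-.14,.2)])
```

```text
1.35 [0.17526275 0.62654436 0.32812284] [[-0.992 -0.122  0.001]
 [-0.122  0.992  0.003]
 [-0.001  0.003 -1.   ]] [-0.41437107 -0.5256432   0.66262539]
(0.33, 0.4, 0.32) tool shift [-125.9 -243.8    7.6] rows 6
(0.43, 0.13, 0.32) tool shift [ -66.2 -280.2   -0.7] rows 6
(0.44, 0, 0.3) tool shift [   6.  -130.3   19.6] rows 3
(0.483, -0.14, 0.2) tool shift [ -25.4 -144.5   99.6] rows 4
```

Call:
apply_moves --plan "1 -21 -41 1 0;1 -21 -41 1 0;1 -21 -41 1 0;1 -21 -41 1 0;1 -21 -41 1 0;1 -21 -41 1 0;1 -11 -47 0 0;1 -11 -47 0 0"

```text
time: 2.15
ee_pos: [0.3626, 0.3037, 0.3204]
orientation: [[-0.993, -0.117, 0.0], [-0.117, 0.993, 0.0], [-0.0, 0.0, -1.0]]
wrist_force: [0.8, -1.0, 0.2]
grip_width: -0.0003
```

Call:
apply_moves --plan "1 -11 -47 0 0;1 -11 -47 0 0;1 -11 -47 0 0;1 -11 -47 0 0;1 0 -45 0 0;1 0 -45 0 0;1 0 -45 0 0;1 0 0 0 0"

```text
time: 2.95
ee_pos: [0.4436, -0.0171, 0.321]
orientation: [[-0.994, -0.106, 0.002], [-0.106, 0.994, -0.001], [-0.002, -0.001, -1.0]]
wrist_force: [0.7, 0.2, 0.3]
grip_width: -0.0
```

Run:
```python
from h import *
s=ctrl.observe();print(s['time'],s['ee_pos'],np.round(s['orientation'],3),s['wrist_force'],s['grip_width'])
rows([(.475,-.12,.25),(.476,-.15,.115)])
c=cap('wrist','w1.png')
for q,z in [('rail_handle',.108),('bracket_front',.068),('lower_front',.036),('pin',.058),('rack',0)]:
  for r in ctrl.spot_point(q,'wrist')[:2]:
    uv=px(r['location']); print(q,round(r['p'],2),uv,atz(c,uv,z))
```

```text
2.95 [ 0.44364099 -0.01705401  0.32101105] [[-0.994 -0.106  0.002]
 [-0.106  0.994 -0.001]
 [-0.002 -0.001 -1.   ]] [0.74353403 0.21534987 0.29271869] -1.5689517689806576e-05
(0.475, -0.12, 0.25) tool shift [ -20.2 -105.6   71.1] rows 3
(0.476, -0.15, 0.115) tool shift [  2.4 -29.8 135. ] rows 3
rail_handle 0.76 [108.976 208.32 ] [ 0.48705473 -0.19333519  0.108     ]
bracket_front 0.71 [405.608 166.908] [0.41389931 0.12951439 0.068     ]
pin 0.79 [406.224 167.118] [0.41508621 0.13442855 0.058     ]
pin 0.45 [104.888 188.916] [ 0.47971913 -0.22319194  0.058     ]
rack 0.94 [105.112 188.706] [ 0.49518796 -0.25341062  0.        ]
```

Call:
apply_moves --plan "1 -13 -40 24 0;1 -13 -40 24 0;1 -10 -40 24 0;1 0 -12 48 0;1 0 0 48 0;1 0 0 48 0;1 0 0 0 0"

```text
time: 3.95
ee_pos: [0.4897, -0.1348, 0.0984]
orientation: [[-0.993, -0.119, -0.013], [-0.119, 0.993, 0.0], [0.013, 0.002, -1.0]]
wrist_force: [-0.3, 1.7, -1.0]
grip_width: 0.0003
```

Run:
```python
from h import *
s=ctrl.observe();print(s['time'],s['ee_pos'],np.round(s['orientation'],3),s['wrist_force'],s['grip_width'])
rows([(.482,-.154,.1)])
c=cap('wrist','w2.png')
for q,z in [('rail_handle',.108),('bracket_front',.068),('lower_front',.036),('rack',0)]:
  for r in ctrl.spot_point(q,'wrist')[:2]:
    uv=px(r['location']); print(q,round(r['p'],2),uv,atz(c,uv,z))
```

```text
3.95 [ 0.48966344 -0.13479786  0.0983512 ] [[-0.993 -0.119 -0.013]
 [-0.119  0.993  0.   ]
 [ 0.013  0.002 -1.   ]] [-0.31764426  1.68768943 -0.99866041] 0.0003184183975702659
(0.482, -0.154, 0.1) tool shift [  9.9 -18.2  -1.5] rows 1
rail_handle 0.83 [117.208 279.384] [ 0.48648672 -0.19423631  0.108     ]
rack 0.84 [104.72  211.806] [ 0.49743985 -0.25473067  0.        ]
```

View pics/w2.png

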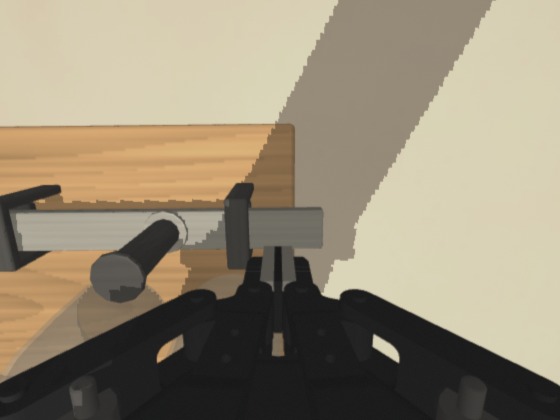

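The wrist view shows the handle cap at (118,277). The closed fingers are clear of the guide and rail, about 60 mm up the rail from the post.

Call:
apply_moves --plan "1 9 0 0 0;1 0 -15 0 0;1 0 -10 0 0;1 0 -10 0 0;1 0 -10 0 0;1 0 -10 0 0;1 0 -10 0 0;1 0 0 0 0"

```text
time: 5.0
ee_pos: [0.4938, -0.2022, 0.1044]
orientation: [[-0.993, -0.117, 0.0], [-0.117, 0.993, 0.002], [-0.0, 0.002, -1.0]]
wrist_force: [0.3, 5.1, 4.1]
grip_width: 0.0002
```

Run:
```python
from h import *
s=ctrl.observe();print(s['time'],s['ee_pos'],np.round(s['orientation'],3),s['wrist_force'],s['grip_width'])
c=cap('wrist','w3.png')
for q,z in [('rail_handle',.108),('bracket_front',.068),('lower_front',.036),('rack',0)]:
  for r in ctrl.spot_point(q,'wrist')[:2]:
    uv=px(r['location']); print(q,round(r['p'],2),uv,atz(c,uv,z))
```

```text
5.0 [ 0.49384648 -0.20217232  0.10442787] [[-0.993 -0.117  0.   ]
 [-0.117  0.993  0.002]
 [-0.     0.002 -1.   ]] [0.33513307 5.09597789 4.12773437] 0.0002464199108649611
rail_handle 0.56 [218.68  284.004] [ 0.49132249 -0.22495485  0.108     ]
rack 0.55 [204.624 208.782] [ 0.49420849 -0.25382335  0.        ]
```

Call:
apply_moves --plan "1 0 -6 0 0;1 0 -6 0 0;1 0 -4 0 0;1 0 -2 0 0;1 0 -1 0 0;1 0 0 0 0"

```text
time: 5.85
ee_pos: [0.4945, -0.2039, 0.1038]
orientation: [[-0.992, -0.126, -0.011], [-0.126, 0.992, 0.029], [0.007, 0.03, -1.0]]
wrist_force: [-12.1, 42.0, 28.4]
grip_width: -0.0002
```

Call:
apply_moves --plan "1 0 -1.5 0 0;1 0 0 0 0"

```text
time: 6.05
ee_pos: [0.4946, -0.204, 0.1038]
orientation: [[-0.992, -0.126, -0.012], [-0.127, 0.991, 0.031], [0.008, 0.032, -0.999]]
wrist_force: [-13.0, 45.5, 30.0]
grip_width: -0.0003
```

Call:
apply_moves --plan "1 0 -1.5 0 0;1 0 0 0 0"

```text
time: 6.25
ee_pos: [0.4946, -0.2041, 0.1038]
orientation: [[-0.992, -0.127, -0.013], [-0.127, 0.991, 0.033], [0.008, 0.035, -0.999]]
wrist_force: [-14.1, 47.2, 31.2]
grip_width: -0.0001
```

Call:
apply_moves --plan "1 0 10 0 0;1 0 10 0 0;1 0 0 0 0"

```text
time: 6.55
ee_pos: [0.4935, -0.2024, 0.1039]
orientation: [[-0.993, -0.119, -0.001], [-0.119, 0.993, 0.002], [0.0, 0.002, -1.0]]
wrist_force: [1.1, 8.8, 0.8]
grip_width: -0.0001
```

Run:
```python
from h import *
s=ctrl.observe();print(s['time'],s['ee_pos'],np.round(s['orientation'],3),s['wrist_force'],s['grip_width'])
for n in ['top','scene','wrist']:
  c=cap(n,n+'4.png')
  for q,z in [('rail_handle',.108),('bracket_front',.068),('lower_front',.036),('tumbler_1',.012)]:
   for r in ctrl.spot_point(q,n)[:2]:
    uv=px(r['location']); print(n,q,round(r['p'],2),uv,atz(c,uv,z))
a=cv2.imread('pics/wrist4.png');b=cv2.imread('pics/top4.png');d=cv2.imread('pics/scene4.png')
B=cv2.resize(b[140:280,320:470],(390,364),interpolation=cv2.INTER_CUBIC)
D=cv2.resize(d[90:200,230:340],(364,364),interpolation=cv2.INTER_CUBIC)
cv2.imwrite('pics/m4.png',cv2.hconcat([B,D]))
```

```text
6.55 [ 0.49348134 -0.20237412  0.10389274] [[-0.993 -0.119 -0.001]
 [-0.119  0.993  0.002]
 [ 0.     0.002 -1.   ]] [1.09580177 8.76977417 0.78769066] -7.157140993408313e-05
top bracket_front 0.59 [431.704 205.8  ] [ 0.49331177 -0.37002575  0.068     ]
top lower_front 0.8 [425.824 208.32 ] [ 0.4899902  -0.36417416  0.036     ]
top lower_front 0.54 [240.296 237.3  ] [0.41915803 0.13408601 0.036     ]
top tumbler_1 0.93 [347.48  185.514] [ 0.55826626 -0.15896122  0.012     ]
top tumbler_1 0.56 [376.6   181.986] [ 0.56699401 -0.23943791  0.012     ]
scene bracket_front 0.55 [291.312 152.88 ] [ 0.48305918 -0.19512672  0.068     ]
scene lower_front 0.98 [292.88  118.314] [ 0.48722124 -0.38509654  0.036     ]
scene tumbler_1 0.76 [265.328 171.696] [ 0.56354517 -0.15662747  0.012     ]
scene tumbler_1 0.54 [264.6   151.704] [ 0.57412183 -0.24247085  0.012     ]
wrist rail_handle 0.86 [214.592 283.206] [ 0.49055063 -0.22674467  0.108     ]
```

View pics/m4.png

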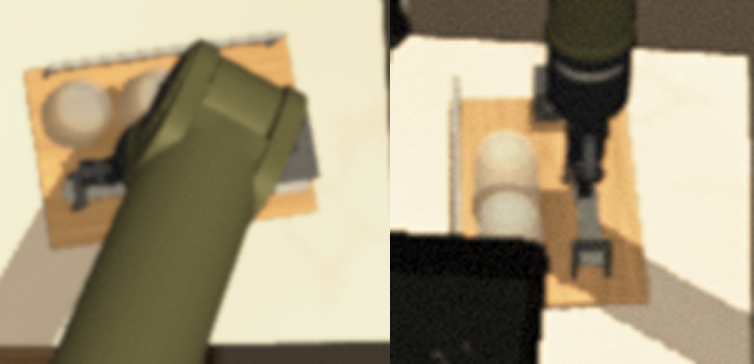

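View pics/wrist4.png

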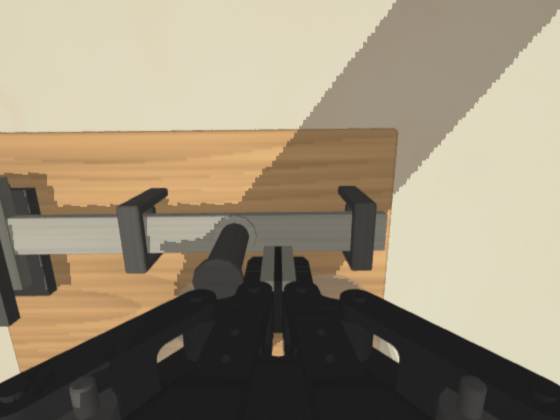

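The views show why it stopped. In the first top picture the slot lay about 33 mm from the hole, and the post has now moved about 33 mm, so the rail is at its stop (it started partly closed). I'll back off, re-check the rail with the arm away, and go to the pin.

Call:
apply_moves --plan "1 0 12 0 0;1 0 12 0 0;1 0 0 -40 0;0.5 0 0 -48 0;0.5 11 42 0 0;0.5 11 42 0 0;0.5 11 42 0 0;0.5 11 42 0 0"

```text
time: 8.1
ee_pos: [0.4269, -0.0194, 0.1923]
orientation: [[-0.993, -0.114, 0.002], [-0.114, 0.993, -0.001], [-0.002, -0.001, -1.0]]
wrist_force: [-0.0, 0.8, 0.2]
grip_width: 0.0429
```

Call:
apply_moves --plan "0.3 11 42 0 0;0.3 11 42 0 0;0.3 0 35 0 0;0.3 0 20 0 0;0.3 0 0 0 0"

```text
time: 8.6
ee_pos: [0.3893, 0.1177, 0.192]
orientation: [[-0.993, -0.12, 0.001], [-0.12, 0.993, -0.001], [-0.001, -0.001, -1.0]]
wrist_force: [-0.6, 0.3, 0.4]
grip_width: 0.06
```

Run:
```python
from h import *
s=ctrl.observe();print(s['time'],s['ee_pos'],np.round(s['orientation'],3),s['wrist_force'],s['grip_width'])
for n in ['top','scene','wrist']:
  c=cap(n,n+'5.png')
  for q,z in [('rail_handle',.108),('bracket_front',.068),('lower_front',.036),('tumbler_1',.012),('pin',.058),('holder',0)]:
   for r in ctrl.spot_point(q,n)[:2]:
    uv=px(r['location']); print(n,q,round(r['p'],2),uv,atz(c,uv,z))
a=cv2.imread('pics/wrist5.png');b=cv2.imread('pics/top5.png')
B=cv2.resize(b[160:250,340:460],(480,360),interpolation=cv2.INTER_CUBIC)
a=cv2.resize(a,(320,240)); a=cv2.copyMakeBorder(a,0,120,0,0,0)
cv2.imwrite('pics/m5.png',cv2.hconcat([B,a]))
```

```text
8.6 [0.38934274 0.11771241 0.1920093 ] [[-0.993 -0.12   0.001]
 [-0.12   0.993 -0.001]
 [-0.001 -0.001 -1.   ]] [-0.56299205  0.28688519  0.3713063 ] 0.05997711384491224
top rail_handle 0.89 [379.68  206.514] [ 0.48920938 -0.22540463  0.108     ]
top rail_handle 0.57 [427.112 209.58 ] [ 0.47978323 -0.34509536  0.108     ]
top bracket_front 0.77 [431.984 205.086] [ 0.49518045 -0.37085099  0.068     ]
top lower_front 0.61 [427.28 207.48] [ 0.49220276 -0.36819333  0.036     ]
top tumbler_1 0.82 [375.48  186.312] [ 0.55500533 -0.235926    0.012     ]
top holder 0.39 [241.528 243.18 ] [0.40447483 0.1340832  0.        ]
scene rail_handle 0.88 [290.08  137.886] [ 0.48991937 -0.22169356  0.108     ]
scene bracket_front 0.67 [292.096 112.98 ] [ 0.49077326 -0.37729876  0.068     ]
scene lower_front 0.94 [290.976 118.398] [ 0.49388419 -0.38410972  0.036     ]
scene tumbler_1 0.85 [265.888 152.208] [ 0.56957553 -0.24058493  0.012     ]
scene tumbler_1 0.47 [262.808 170.604] [ 0.57216383 -0.16048352  0.012     ]
scene pin 0.62 [306.712 247.59 ] [0.42166905 0.13490188 0.058     ]
scene holder 0.6 [307.216 249.984] [0.41706605 0.11151778 0.        ]
scene holder 0.56 [309.4   255.402] [0.41023571 0.12837463 0.        ]
wrist tumbler_1 0.57 [  5.488 316.512] [ 0.55656178 -0.15458897  0.012     ]
wrist pin 0.92 [292.376 234.402] [0.41244533 0.13243803 0.058     ]
wrist holder 0.76 [292.488 215.082] [0.41275904 0.13520324 0.        ]
```

View pics/m5.png

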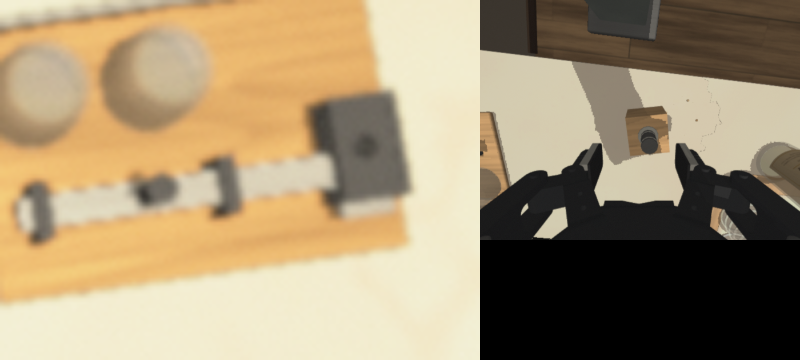

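The top crop shows the tongue under the ear with the rail shut and the hole dark at px (432,196). The wrist view shows the pin between the open jaws.

Call:
apply_moves --plan "0.3 -13 5 0 0;0.3 -13 6 0 0;0.3 0 0 40 0;0.3 0 0 12 0;0.3 0 0 0 0"

```text
time: 10.15
ee_pos: [0.4119, 0.1296, 0.1384]
orientation: [[-0.993, -0.117, -0.005], [-0.117, 0.993, -0.003], [0.005, -0.002, -1.0]]
wrist_force: [-1.1, -0.0, 0.3]
grip_width: 0.06
```

Run:
```python
from h import *
s=ctrl.observe();print(s['time'],s['ee_pos'],np.round(s['orientation'],3),s['wrist_force'],s['grip_width'])
n='wrist'
c=cap(n,n+'6.png')
print(proj(c,s['ee_pos']))
for q,z in [('pin',.058),('holder',0)]:
   for r in ctrl.spot_point(q,n)[:2]:
    uv=px(r['location']); print(n,q,round(r['p'],2),uv,atz(c,uv,z))
for r in ctrl.outline_of('pin',n)[:1]:
   m=r['mask']; v,u=np.nonzero(m); print(u.min(),u.max(),v.min(),v.max(),r['p'])
   for vv in range(v.min(),v.max()+1,6): 
      uu=u[v==vv]; print(vv,uu.min(),uu.max())
rows([(.4135,.1315,.09)])
```

```text
10.15 [0.41190988 0.12963745 0.13843973] [[-0.993 -0.117 -0.005]
 [-0.117  0.993 -0.003]
 [ 0.005 -0.002 -1.   ]] [-1.06844743 -0.04345417  0.26780787] 0.06003993152035648
[275.53085837 290.94239847]
wrist pin 0.88 [279.608 231.42 ] [0.41426473 0.13192248 0.058     ]
wrist holder 0.64 [282.688 210.294] [0.41579944 0.13491506 0.        ]
260 304 212 274 0.88
212 277 287
218 266 298
224 263 302
230 261 304
236 260 303
242 262 302
248 264 302
254 263 302
260 265 301
266 267 299
272 274 293
(0.4135, 0.1315, 0.09) tool shift [ 1.   0.8 51.6] rows 2
```

View pics/wrist6.png

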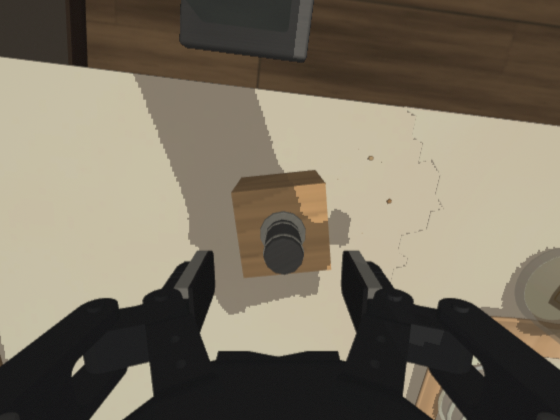

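The wrist view shows the knob at (284,252), centred between the pads (about 210 and 350).

Call:
apply_moves --plan "0.3 -1 1 20 0;0.3 0 0 20 0;0.3 0 0 8 0;0.3 0 0 0 0"

```text
time: 10.75
ee_pos: [0.4143, 0.1314, 0.0922]
orientation: [[-0.993, -0.117, -0.001], [-0.117, 0.993, -0.0], [0.001, -0.0, -1.0]]
wrist_force: [-0.0, -0.3, -0.5]
grip_width: 0.0598
```

Call:
apply_moves --plan "1 0 0 0 0;1 0 0 0 0;1 0 0 0 0;1 0 0 0 0;1 0 0 0 0;1 0 0 0 0" --newtons 50

```text
time: 11.35
ee_pos: [0.4154, 0.132, 0.0935]
orientation: [[-0.993, -0.117, 0.002], [-0.117, 0.993, 0.001], [-0.002, 0.001, -1.0]]
wrist_force: [-0.6, 0.4, 5.9]
grip_width: 0.0206
```

Call:
apply_moves --plan "1 0 0 -5 0;1 0 0 -10 0;1 0 0 -15 0;1 0 0 -20 0;1 0 0 -20 0;1 0 0 -20 0;1 0 0 0 0"

```text
time: 12.05
ee_pos: [0.4161, 0.132, 0.1852]
orientation: [[-0.993, -0.117, 0.004], [-0.117, 0.993, 0.002], [-0.005, 0.002, -1.0]]
wrist_force: [0.4, 0.6, -0.7]
grip_width: 0.0204
```

Run:
```python
from h import *
s=ctrl.observe();print(s['time'],s['ee_pos'],np.round(s['orientation'],3),s['wrist_force'],s['torque'],s['grip_width'])
n='wrist'
c=cap(n,n+'7.png')
for r in ctrl.spot_point('pin',n)[:2]:
    uv=px(r['location']);print(r['p'],uv)
    for z in (-.025,-.03,-.035): print(z,atz(c,uv,s['ee_pos'][2]+z))
a=cv2.imread('pics/wrist7.png'); cv2.imwrite('pics/w7.png',a[120:420,100:460])
```

```text
12.05 [0.41611084 0.13199497 0.1851902 ] [[-0.993 -0.117  0.004]
 [-0.117  0.993  0.002]
 [-0.005  0.002 -1.   ]] [ 0.40509062  0.55591209 -0.6563911 ] [ 0.006154   -0.01294413  0.03079247] 0.020370824910873126
0.61 [276.976 254.394]
-0.025 [0.41105751 0.13200277 0.1601902 ]
-0.03 [0.41326812 0.13226127 0.1551902 ]
-0.035 [0.41547873 0.13251977 0.1501902 ]
```

View pics/w7.png

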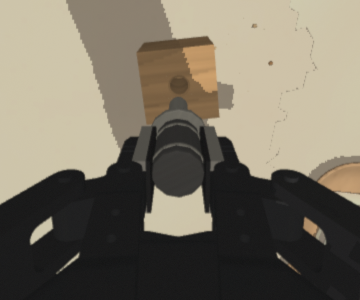

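The view shows the pin hanging straight between the pads, with the holder hole empty.

Call:
apply_moves --plan "1 0 0 -25 0;1 0 0 -25 0;1 -3 -46 0 0;1 -3 -46 0 0;1 -3 -46 0 0;1 -3 -46 0 0;1 -4 -40 0 0;1 -4 -40 0 0"

```text
time: 12.95
ee_pos: [0.4644, -0.13, 0.2311]
orientation: [[-0.993, -0.117, -0.002], [-0.117, 0.993, 0.0], [0.002, 0.001, -1.0]]
wrist_force: [1.5, 0.4, -1.4]
grip_width: 0.0205
```

Call:
apply_moves --plan "1 -4 -40 0 0;1 -4 -40 0 0;1 -4 -40 0 0;1 -4 -40 0 0;1 -4 -40 0 0;1 -3 -30 0 0;1 0 -15 0 0;1 0 0 0 0"

```text
time: 13.75
ee_pos: [0.5149, -0.3715, 0.2304]
orientation: [[-0.994, -0.112, -0.004], [-0.112, 0.994, -0.001], [0.004, -0.001, -1.0]]
wrist_force: [-0.8, -0.9, -1.3]
grip_width: 0.0208
```

Run:
```python
from h import *
s=ctrl.observe();print(s['time'],s['ee_pos'],np.round(s['orientation'],3),s['wrist_force'],s['grip_width'])
rows([(.5183,-.3694,.18)])
```

```text
13.75 [ 0.51489323 -0.3715196   0.23035219] [[-0.994 -0.112 -0.004]
 [-0.112  0.994 -0.001]
 [ 0.004 -0.001 -1.   ]] [-0.77651143 -0.91687145 -1.25942252] 0.020843964576497835
(0.5183, -0.3694, 0.18) tool shift [-3.8  1.8 50.3] rows 2
```

Call:
apply_moves --plan "1 -3 2 20 0;1 0 0 20 0;1 0 0 14 0;1 0 0 0 0;1 0 0 0 0"

```text
time: 14.25
ee_pos: [0.5196, -0.366, 0.1783]
orientation: [[-0.993, -0.117, -0.0], [-0.117, 0.993, 0.0], [0.0, 0.0, -1.0]]
wrist_force: [0.1, 0.0, -0.9]
grip_width: 0.0207
```

Run:
```python
from h import *
s=ctrl.observe();print(s['time'],s['ee_pos'],np.round(s['orientation'],3),s['wrist_force'],s['grip_width'])
n='wrist'
c=cap(n,n+'8.png')
R=np.array(s['orientation']);p=np.array(s['ee_pos'])
tip=p+R[:,2]*.0855
print('tip',tip,proj(c,tip),'col',proj(c,p+R[:,2]*.0355),'ear',proj(c,(.5183,-.3694,.068)), 'cam',-c['R'].T@c['t'])
for q,z in [('bracket_front',.068),('lower_front',.036),('rail_handle',.108)]:
   for r in ctrl.spot_point(q,n)[:2]:
    uv=px(r['location']); print(n,q,round(r['p'],2),uv,atz(c,uv,z))
a=c['image'][:,:,::-1][110:310,180:380]
cv2.imwrite('pics/w8.png',cv2.resize(cv2.convertScaleAbs(a,alpha=1.6,beta=20),None,fx=3,fy=3,interpolation=cv2.INTER_CUBIC))
```

```text
14.25 [ 0.51961481 -0.36602773  0.17834728] [[-0.993 -0.117 -0.   ]
 [-0.117  0.993  0.   ]
 [ 0.     0.    -1.   ]] [ 0.06896637  0.02885136 -0.89580423] 0.020699338526916335
tip [ 0.51958806 -0.3659952   0.09284729] [276.3057573  224.62505117] col [275.93598764 255.37486394] ear [272.04747918 211.8295941 ] cam [ 0.4525505  -0.373133    0.29513362]
wrist bracket_front 0.94 [273.896 181.692] [ 0.49568684 -0.37061937  0.068     ]
wrist lower_front 0.96 [273.392 171.612] [ 0.49353376 -0.3716231   0.036     ]
wrist rail_handle 0.84 [507.976 211.512] [ 0.48971603 -0.22734988  0.108     ]
```

View pics/w8.png

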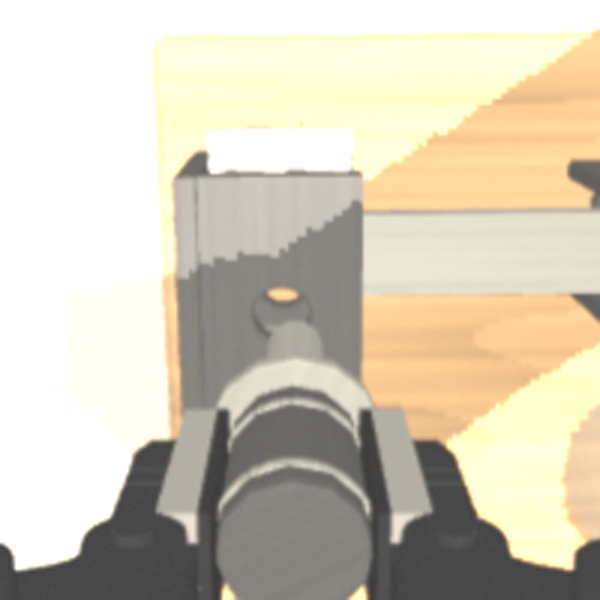

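The hole shows at crop (283,313), i.e. px (274,214). The tip is at about (278,224), so it lies about 3 mm too far +y. I'll correct that and descend partway.

Call:
apply_moves --plan "1 0 -2.8 8 0;1 0 0 8 0;1 0 0 0 0;1 0 0 0 0;1 0 0 0 0"

```text
time: 14.95
ee_pos: [0.5199, -0.3694, 0.1624]
orientation: [[-0.993, -0.117, 0.0], [-0.117, 0.993, -0.0], [-0.0, -0.0, -1.0]]
wrist_force: [0.4, -0.1, -1.1]
grip_width: 0.0207
```

Run:
```python
from h import *
s=ctrl.observe();print(s['time'],s['ee_pos'],np.round(s['orientation'],3),s['wrist_force'],s['grip_width'])
n='wrist'
c=cap(n,n+'9.png')
R=np.array(s['orientation']);p=np.array(s['ee_pos'])
tip=p+R[:,2]*.0855
print('tip',tip,proj(c,tip))
for q,z in [('bracket_front',.068),('lower_front',.036),('pin',.0)]:
   for r in ctrl.spot_point(q,n)[:1]:
    uv=px(r['location']); print(n,q,round(r['p'],2),uv,atz(c,uv,z))
for X in [(.52,-.368,.068),(.521,-.368,.068),(.52,-.367,.068)]: print(proj(c,X))
a=c['image'][:,:,::-1][170:270,220:330]
cv2.imwrite('pics/w9.png',cv2.resize(cv2.convertScaleAbs(a,alpha=1.6,beta=20),None,fx=6,fy=6,interpolation=cv2.INTER_CUBIC))
```

```text
14.95 [ 0.51993433 -0.36942861  0.16235194] [[-0.993 -0.117  0.   ]
 [-0.117  0.993 -0.   ]
 [-0.    -0.    -1.   ]] [ 0.42971946 -0.1056849  -1.07023906] 0.020719139840884235
tip [ 0.51993654 -0.3694332   0.07685194] [276.32086248 224.56858921]
wrist bracket_front 0.73 [279.776 183.708] [ 0.49393908 -0.37015652  0.068     ]
wrist lower_front 0.84 [276.976 171.78 ] [ 0.4912116  -0.37242702  0.036     ]
wrist pin 0.67 [276.696 254.394] [ 0.5748117  -0.36299617  0.        ]
[278.41485211 220.83656653]
[278.24583441 222.20139406]
[279.8483675  220.99688509]
```

View pics/w9.png

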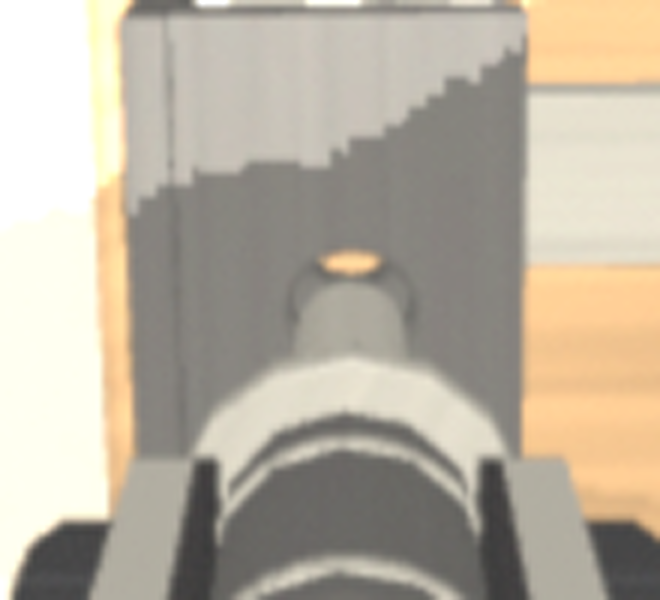

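The pin tip (351,328 in the crop) lines up with the hole (centre about 350,307) once its height is allowed for. Descending gently.

Call:
apply_moves --plan "1 0 0 3 0;1 0 0 3 0;1 0 0 2 0;1 0 0 2 0;1 0 0 1 0;1 0 0 0 0;1 0 0 0 0"

```text
time: 15.85
ee_pos: [0.52, -0.3693, 0.1513]
orientation: [[-0.993, -0.117, 0.0], [-0.117, 0.993, 0.0], [-0.0, 0.0, -1.0]]
wrist_force: [-0.3, -0.2, -0.2]
grip_width: 0.0206
```

Call:
apply_moves --plan "1 0 0 1 0;1 0 0 1 0;1 0 0 1 0;1 0 0 0 0;1 0 0 0 0"

```text
time: 16.35
ee_pos: [0.5201, -0.3693, 0.1483]
orientation: [[-0.993, -0.117, 0.0], [-0.117, 0.993, -0.0], [-0.0, -0.0, -1.0]]
wrist_force: [0.2, 0.2, -1.0]
grip_width: 0.0205
```

Call:
apply_moves --plan "1 0 0 2 0;1 0 0 2 0;1 0 0 2 0;1 0 0 2 0;1 0 0 2 0;1 0 0 2 0;1 0 0 0 0"

```text
time: 17.05
ee_pos: [0.5201, -0.3692, 0.1361]
orientation: [[-0.993, -0.117, 0.0], [-0.117, 0.993, 0.0], [-0.0, 0.0, -1.0]]
wrist_force: [1.0, 0.4, -1.7]
grip_width: 0.0202
```

Run:
```python
from h import *
s=ctrl.observe();print(s['time'],s['ee_pos'],s['wrist_force'],s['torque'],s['grip_width'])
```

```text
17.05 [ 0.52007675 -0.36923012  0.1360569 ] [ 0.992229    0.44734414 -1.68029572] [ 0.04787712 -0.50305044  0.03491418] 0.020215581454830343
```

Call:
apply_moves --plan "1 0 0 2 0;1 0 0 2 0;1 0 0 2 0;1 0 0 2 0;1 0 0 2 0;1 0 0 1 0;1 0 0 0 0"

```text
time: 17.75
ee_pos: [0.5201, -0.3692, 0.1252]
orientation: [[-0.993, -0.117, 0.0], [-0.117, 0.993, 0.0], [-0.0, 0.0, -1.0]]
wrist_force: [2.0, 0.9, -1.4]
grip_width: 0.0208
```

Run:
```python
from h import *
s=ctrl.observe();print(s['time'],s['ee_pos'],s['wrist_force'],s['torque'],s['grip_width'])
```

```text
17.75 [ 0.52006734 -0.36924257  0.12520197] [ 1.97066039  0.90518924 -1.43446622] [ 0.07616824 -0.55679261  0.06666099] 0.02082096555279893
```

Call:
apply_moves --plan "1 -0.6 0.3 0 0;1 0 0 1 0;1 0 0 1 0;1 0 0 1 0;1 0 0 1 0;1 0 0 1 0;1 0 0 0 0"

```text
time: 18.45
ee_pos: [0.5203, -0.369, 0.1201]
orientation: [[-0.993, -0.117, -0.0], [-0.117, 0.993, 0.0], [0.0, 0.0, -1.0]]
wrist_force: [1.5, 0.8, -1.8]
grip_width: 0.0202
```

Run:
```python
from h import *
s=ctrl.observe();print(s['time'],s['ee_pos'],s['wrist_force'],s['torque'],s['grip_width'])
```

```text
18.45 [ 0.52030529 -0.36896058  0.12006816] [ 1.47616705  0.77436764 -1.84124405] [-0.02882432 -0.24870604 -0.01765765] 0.02024038242579026
```

Moment dropped; tip is at the lower ear. Continue in small steps.

Call:
apply_moves --plan "1 -0.4 0 0 0;1 0 0 1 0;1 0 0 1 0;1 0 0 1 0;1 0 0 1 0;1 0 0 1 0;1 0 0 0 0"

```text
time: 19.15
ee_pos: [0.5208, -0.3688, 0.1151]
orientation: [[-0.993, -0.117, -0.0], [-0.117, 0.993, 0.0], [0.0, 0.0, -1.0]]
wrist_force: [-0.1, 0.2, -0.9]
grip_width: 0.0209
```

Run:
```python
from h import *
s=ctrl.observe();print(s['time'],s['ee_pos'],s['wrist_force'],s['torque'],s['grip_width'])
```

```text
19.15 [ 0.52076043 -0.36882067  0.11508321] [-0.14781184  0.21590929 -0.87071497] [ 0.02047712 -0.00672059  0.02527073] 0.0209215478046868
```

Call:
apply_moves --plan "1 0 0 2 0;1 0 0 2 0;1 0 0 2 0;1 0 0 1 0;1 0 0 1 0;1 0 0 1 0;1 0 0 0 0"

```text
time: 19.85
ee_pos: [0.5208, -0.3689, 0.1062]
orientation: [[-0.993, -0.117, -0.0], [-0.117, 0.993, 0.0], [0.0, 0.0, -1.0]]
wrist_force: [-0.3, -0.0, -1.6]
grip_width: 0.0206
```

Call:
apply_moves --plan "1 0 0 1 0;1 0 0 0.5 0;1 0 0 0 0"

```text
time: 20.15
ee_pos: [0.5209, -0.3689, 0.1047]
orientation: [[-0.993, -0.117, -0.0], [-0.117, 0.993, 0.0], [-0.0, 0.0, -1.0]]
wrist_force: [0.4, 0.5, -1.0]
grip_width: 0.0205
```

Call:
apply_moves --plan "1 0 0 1 0;1 0 0 0 0"

```text
time: 20.35
ee_pos: [0.5209, -0.3688, 0.1037]
orientation: [[-0.993, -0.117, -0.0], [-0.117, 0.993, 0.0], [0.0, 0.0, -1.0]]
wrist_force: [-0.7, -0.5, -1.5]
grip_width: 0.0208
```

Call:
apply_moves --plan "1 0 0 0.7 0;1 0 0 0 0"

```text
time: 20.55
ee_pos: [0.5209, -0.3689, 0.1033]
orientation: [[-0.993, -0.117, 0.0], [-0.117, 0.993, 0.0], [-0.0, 0.0, -1.0]]
wrist_force: [-0.2, 1.1, -0.2]
grip_width: 0.0204
```

Call:
apply_moves --plan "1 0 0 0.7 0;1 0 0 0 0"

```text
time: 20.75
ee_pos: [0.5209, -0.369, 0.1027]
orientation: [[-0.993, -0.117, 0.0], [-0.117, 0.993, 0.0], [-0.0, 0.0, -1.0]]
wrist_force: [-0.4, 1.7, 1.5]
grip_width: 0.0206
```

Contact at the predicted height (+2.7 N), so the collar is on the ear. Releasing.

Call:
apply_moves --plan "0.7 0 0 0 0;0.5 0 0 0 0;0.4 0 0 0 0;0.4 0 0 0 0;0.4 0 0 0 0;0.4 0 0 -10 0;0.4 0 0 -20 0;0.4 0 0 -25 0"

```text
time: 21.55
ee_pos: [0.5204, -0.3686, 0.1578]
orientation: [[-0.993, -0.117, -0.001], [-0.117, 0.993, 0.001], [0.001, 0.001, -1.0]]
wrist_force: [0.1, 0.5, 0.4]
grip_width: 0.0515
```

Call:
apply_moves --plan "0.4 0 0 -30 0;0.4 0 0 -30 0;0.4 5 40 -10 0;0.4 10 45 0 0;0.4 10 45 0 0;0.4 10 45 0 0;0.4 10 45 0 0;0.4 0 0 0 0"

```text
time: 22.35
ee_pos: [0.4495, -0.1496, 0.2278]
orientation: [[-0.992, -0.126, 0.001], [-0.126, 0.992, 0.007], [-0.002, 0.006, -1.0]]
wrist_force: [-0.1, 0.6, -0.3]
grip_width: 0.0516
```

Run:
```python
from h import *
s=ctrl.observe();print(s['time'],s['ee_pos'],s['wrist_force'],s['grip_width'])
for n in ['top','scene']:
  c=cap(n,n+'10.png')
  for q,z in [('rail_handle',.108),('pin',.068),('tumbler_1',.012),('bottle',0)]:
   for r in ctrl.spot_point(q,n)[:2]:
    uv=px(r['location']); print(n,q,round(r['p'],2),uv,atz(c,uv,z))
b=cv2.imread('pics/top10.png');d=cv2.imread('pics/scene10.png')
B=cv2.resize(b[150:260,330:470],(458,360),interpolation=cv2.INTER_CUBIC)
D=cv2.resize(d[85:185,240:340],(360,360),interpolation=cv2.INTER_CUBIC)
cv2.imwrite('pics/m10.png',cv2.hconcat([B,D])[:, :800])
```

```text
22.35 [ 0.44949428 -0.14955524  0.22784331] [-0.11901205  0.61396716 -0.30952406] 0.0515825835490467
top rail_handle 0.65 [430.024 205.002] [ 0.49132077 -0.35302703  0.108     ]
top pin 0.51 [432.488 197.4  ] [ 0.51542644 -0.3731663   0.068     ]
top tumbler_1 0.9 [345.912 186.984] [ 0.55424083 -0.15453098  0.012     ]
top tumbler_1 0.48 [374.472 182.784] [ 0.56485224 -0.23349872  0.012     ]
top bottle 0.9 [152.992 224.91 ] [0.45788064 0.37724386 0.        ]
scene rail_handle 0.83 [291.872 135.996] [ 0.48476442 -0.23028374  0.108     ]
scene pin 0.74 [311.08  257.586] [0.40951729 0.16922578 0.068     ]
scene pin 0.52 [282.8 113.4] [ 0.52255699 -0.3725141   0.068     ]
scene tumbler_1 0.89 [264.88  152.082] [ 0.5730189  -0.24086268  0.012     ]
scene tumbler_1 0.5 [264.824 170.604] [ 0.56561181 -0.16102902  0.012     ]
scene bottle 0.78 [286.216 344.61 ] [0.4603843  0.38141035 0.        ]
```

View pics/m10.png

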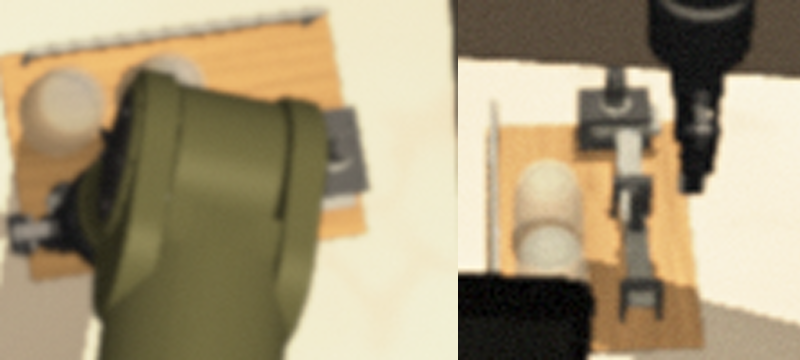

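The pin stands upright in the bracket with its collar on the ear, and the rail is still shut. The glasses and bottle haven't moved, and the gripper is clear.

```bash
python3 -c "
from rig import ctrl
print(ctrl.job_done())"
```

```text
the job is handed in; nothing more can be done
None
```

The rail is shut and the locking pin is seated in the bracket and released. I handed the job in at about 22 s.

- **Rail:** I pushed it by its post until it hit the stop. It moved only about 33 mm because it started partly closed; the first top view had the slot about 33 mm from the hole, which agrees.
- **Pin:** I lifted it from the holder, lined it up with the hole using the wrist camera, and lowered it in 1–3 mm steps. The side force never passed about 2 N. At the expected height I felt about 2.7 N of contact and let go.
- **Last checks:** The pin stands upright with its collar on the upper ear, found by the networks at about (0.52, -0.37). The rail handle is still in its shut position, and the tumblers and bottle are where they were to within the cameras' accuracy. The gripper is clear of everything.

**What went wrong or disagreed:**
- **Push at the stop:** I sent two extra small pushes after the rail had already stopped. The push along the rail reached about 47 N and the total wrist force about 58 N. That is under the 120 N wrist limit. I believe the contact was at the fingers, but I could not rule out the gripper's body, where the limit is 40 N.
- **Doubtful detections:** In the last pictures the scene camera's best "pin" match (0.74) was at the empty holder, ahead of the true one (0.52). The top camera placed "rail_handle" on the bracket, because the arm hid the post.

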